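# Stand the knocked-over bin back up and push it home in its row

### The job

The empty blue bin has been knocked onto its side in front of the row. Without gripping or lifting it, push on its upper rim so that it tips back onto its base on the bench in front of the row, then push it along the bench into the one gap between the other bins until it stands squarely and fully back against the orange rail. Push gently, do not ram or squeeze the bin, and leave the filled bins and everything else where they stand.

Things in the scene. Friction and masses are not known exactly. Their poses are not given: they have to be found in the camera images.
- bin: Empty blue plastic open-front storage bin, 0.1 to 0.18 kg, 150 long (x), 105 wide (y), 75 mm high (z), walls 3 mm, floor 5 mm. Origin: centre of its underside; +x from its low front (40 mm high, white label) to its rear wall, +z from underside to mouth. It starts lying on its +y side: mouth roughly towards world +y (robot's left), low front towards the robot, -y side wall on top, 105 mm up.
- bin_rim (a point): Where to push: middle of the full-height part of the rim of the bin's -y side wall (bin frame 27.5, -52.5, 75 mm); on top at the start. The rim is full height from x -20 to 75 mm, then slopes down to the front. Pushed here towards world -y (from the mouth side) the bin tips; the rim rises along an arc of 129 mm radius about bin_edge, so let the fingertips follow it up. Past about 25 degrees the bin drops onto its base by itself. Pushed low it slides.
- bin_edge (a point): Middle of the lower edge of the bin about which it tips (bin frame 0, 52.5, 0 mm); it stays on the bench if the bin is tipped and not lifted, so the standing bin's origin ends about 52 mm to the -y side of it. The bin's centre of mass lies about 23 mm above its underside and 7 mm behind its middle.
- bin_edge2 (a point): Middle of the other long edge of the bin's underside (bin frame 0, -52.5, 0 mm); up in the air at the start, down on the bench when the bin stands. Pushing the standing bin high on a side wall can tip it over this edge again: push it low.
- bin_rear (a point): Middle of the bin's rear wall at its foot (bin frame: x 75 mm, y 0, z 0).
- rail: Orange steel rail, 600 mm long and 55 mm high, fixed across the back of the bench, with blue end brackets. Origin on the bench, in the middle of its front face (the face towards the robot). +x points away from the robot, square to the rail; y runs along the rail. The bins of the row stand in four places along it, 140 mm apart (rail y = -210, -70, 70, 210 mm), each outlined with yellow tape.
- place: Centre of the bare taped place where the blue bin belongs, on the bench; it is one of the two middle places, with a filled bin 35 mm clear on either side when the blue bin is centred. Its centre lies 77 mm in front of the rail's face. Same axes as the rail.
- bin_yellow: Yellow bin of the same shape and size, standing in the row with its rear about 2 mm off the rail, filled with brass bushes, 0.9 kg, loose. Origin: centre of its underside.
- bin_grey: Grey bin, the same, filled with steel sleeves.
- bin_green: Green bin, the same, filled with aluminium brackets.
- sprayer: White spray bottle with a blue head, 75 mm across, 220 mm tall, loose, at the left. Origin: centre of its underside.
- clamp: Toggle clamp with a black upright handle on a 100 x 70 mm aluminium plate, 137 mm tall, loose, at the left. Origin: centre of its underside.
- carton: Small open cardboard carton, 130 x 100 mm and 85 mm high plus raised flaps (125 mm), loose, at the right. Origin: centre of its underside.
- coupling: Short grey plastic pipe coupling, 60 mm across, 50 mm tall, standing loose at the right. Origin: centre of its underside.
Mind the look-alikes: they are no part of the job. Of the things that look like the bin, the smallest one is meant.

How it is judged:
By the outcome, as a careful person would: the job done as asked, in the order asked, and still so for the second after the job is handed in, with the robot touching nothing.
It also fails if it takes over 69 s, if anything falls off the work surface, if the arm or the gripper's body presses on something with over 40 N, if the wrist force passes 120 N, or if a joint passes its speed limit or range.

### The arm

A 6-joint arm with a two-finger parallel gripper is mounted at the origin on the work surface. World frame = base frame: x ahead of the robot, y to its left, z up, the work surface at z = 0. Lengths are in mm, angles in rad, forces in N, time in s.
With the tool pointing down it reaches from about 350 to 875 mm from the base axis. Payload 4.2 kg.
Tool frame: the origin (TCP) lies on the centre line of the jaws, within the pads' length; the fingertips stand 22 mm ahead of it and the grasp point (between the pads) lies 3 mm ahead of it (arm.nose_length is the distance from the TCP to the fingertips, in mm); z points along the fingers, x is the direction in which the jaws open and shut, and the axes are right-handed (so a half turn about z gives the same grasp; the last joint's range is limited). The gripper opens to 85 mm and grips with 20 to 120 N. Pads are 22 mm wide; open, the fingers measure 114 mm over their backs; the gripper's body (76 mm by 85 mm) begins 54 mm behind the grasp point. The pads swing forward as they close: fully open they stand 13 mm farther back than shut.
Start: joints at [1.449, 0.385, 0.008, 0, -1.194, -0.259], TCP at [232.256, 580.221, 253.312] pointing down, gripper open.
Joint ranges: [-3.14, 3.14], [-1.21, 2.06], [-1.07, 1.41], [-3.16, 2.05], [-2.99, -0.16], [-3.1, 3.1]. Speed limits (rad/s): [2.79, 2.79, 3.14, 3.14, 3.14, 3.14].

### API

Orientations are given as a unit quaternion [x, y, z, w].
In Python, from bench import telemetry, get_image, workorder, nets, arm gives the robot as it stands.
- The arm moves only by the tool apply_moves, never from a script. Its argument "steps" is a list of rows, each an object with "hand": the opening, from 0 (shut) to 1 (fully open); "xyz": the shift along the tool's x, y, z in cm, a list of three; "delta_rot": the turn, a rotation vector about the tool's x, y, z in rad, a list of three. In form: [{"hand": hand, "xyz": [x, y, z], "delta_rot": [wx, wy, wz]}, ...]. A call has 1 to 12 rows; each row is the pose to reach, as a shift and turn from the pose commanded when the call began, along the tool's axes at that moment; what a row does not reach only later rows make up. A row lasts 1/12 s, in which the tool goes at most 41.7 mm and 7.16 degrees, less where a joint would pass 70% of its speed; a pose out of reach is approached as far as the arm can. A call with a gripper value outside its range is refused whole. The fingers move at their own pace and stop on an object; the grip force is fixed at half the most. Time passes only in rows, so rows that repeat a pose let the fingers close. It gives the time, the measured TCP pose, the force and the opening at its end, in the units of the state.
- telemetry.read_state(): the state, without advancing time (a new reading comes with each control period).
- get_image(name): name is "scene" or "top" or "wrist"; returns a dict with "frame" (420x560x3 uint8, blue, green, red), "fx", "fy", "cx", "cy" (pixels), "origin" and "orientation" of the camera in the world. Camera axes: x right, y down, z forward; pixel columns grow to the right and rows downward; lengths in mm; the calibration is good to about 2 mm. A picture is of the moment at which its call begins. There is no depth.
- workorder.job_done(): hands the job in, once; it reports no verdict.
Trained networks look in a picture, given as the dict that the camera call returned (one of the last four; its "shot" number tells which), for a name from the list of things; names that differ only in an ending like _2 or _b are one class to them, and where a whole thing is asked for, a point or a joint stands for the part that bears it (a point fixed in the world has none). Each returns a list of dicts, best first, with "confidence" (0 to 1); they miss things now and then, are a little off and sometimes report something else, mostly with a low value. They report only what shows in the picture. A call takes as long as a camera call. They do not tell look-alikes from the thing itself.
- nets.recognise(picture, label): "xyz" ([x, y, z] in mm, in world coordinates, good to about 4 mm: the middle of the surface that is visible of it).
- nets.outline_of(picture, label): "pixels" (420x560 bool, what is visible of it).
- nets.pinpoint(picture, label): "xyz" ([x, y, z] in mm, in world coordinates, good to about 4 mm: a listed point, or the origin of a listed thing).
The state is a dict: "clock": time; "joints": joint angles; "joint_vel": joint speeds; "joint_efforts": joint torques, N m; "position": TCP position; "ee_rot": TCP orientation; "contact_force": force on the tool from outside, world axes, zero at the start; "wrist_torque": the same for the moment, N m; "gripper_width": finger opening in mm.
Only numpy, scipy, OpenCV 4.12 (cv2) and the standard library are available. Lean on these libraries where they do the work, as an engineer would, in place of code of your own. Each camera call takes 0.05 s, during which the arm holds its last target.

## Working session

There is one attempt and no reset: what is moved stays moved. The work goes in short steps, Python scripts to look and compute and a tool call to move; the robot and the scene stay as the last step left them, time stands still between calls to the robot, and variables do not carry over. Pictures are saved under pics/ and viewed, and the job is handed in when it is done.

Besides the shell and the picture viewer there is one more tool, called by a JSON object that holds its "fn" and its "kwargs", one argument or row to a line. apply_moves: Moves the arm, as the interface text tells. Its arguments: {"type":"object","properties":{"steps":{"type":"array"}},"required":["steps"]}

```bash
ls; mkdir -p pics
cat > h.py <<'E'
import cv2,numpy as np
from bench import telemetry,get_image,workorder,nets,arm
def save(p,n): cv2.imwrite('pics/'+n+'.png',p['frame'])
E
python3 - <<'E'
from h import *
s=telemetry.read_state();print({k:np.round(v,3) for k,v in s.items()})
for c in ['scene','top']:
    p=get_image(c);save(p,c+'0');print(c,p['fx'],p['cx'],p['cy'],p['origin'],p['orientation'])
    for l in ['bin','bin_rim','bin_edge','bin_edge2','bin_rear','rail','place','bin_yellow','bin_grey','bin_green','sprayer','clamp','carton','coupling']:
        print(l,[(np.round(d['xyz']),round(d['confidence'],2)) for d in nets.pinpoint(p,l)][:3])
E
```

```text
pics
{'clock': np.float64(0.0), 'joints': array([ 1.449,  0.386,  0.007, -0.   , -1.194, -0.259]), 'joint_vel': array([0.   , 0.   , 0.001, 0.001, 0.001, 0.001]), 'joint_efforts': array([ 0.0000e+00, -3.9229e+01,  1.8840e+01,  4.1860e+00, -5.0000e-03,
       -0.0000e+00]), 'position': array([232.07 , 579.741, 252.228]), 'ee_rot': array([-0.56 ,  0.828, -0.001, -0.001]), 'contact_force': array([-0.091,  0.111,  0.329]), 'wrist_torque': array([-0.014, -0.001, -0.038]), 'gripper_width': np.float64(85.459)}
scene 446.2725440420616 270.3687869665592 207.6469277085298 [1401.89867495 -651.87540826  862.90754662] [ 0.77970928  0.41531824 -0.20970344 -0.41903303]
bin [(array([196., 343.,  68.]), 0.89), (array([ 262., -157.,   68.]), 0.75), (array([486.,  37.,  54.]), 0.66)]
bin_rim [(array([181., 248., 136.]), 0.95), (array([502., 104., 104.]), 0.84), (array([ 340., -213.,  134.]), 0.7)]
bin_edge [(array([485.,  31.,   0.]), 0.96), (array([ 263., -151.,  135.]), 0.89), (array([195., 349., 138.]), 0.86)]
bin_edge2 [(array([485.,  31.,   0.]), 0.96), (array([ 263., -151.,  135.]), 0.89), (array
[... 1259 characters left out ...]
y([490.,  33.,  -0.]), 0.81)]
bin_rear [(array([ 234., -243.,   70.]), 0.96)]
rail [(array([770., -30.,   0.]), 0.85)]
place [(array([695.,  38.,   1.]), 0.74)]
bin_yellow [(array([501., 113., 103.]), 0.68), (array([ 700., -103.,   -2.]), 0.57), (array([488.,  31.,   1.]), 0.57)]
bin_grey [(array([690., 181.,   1.]), 0.61), (array([ 387., -348.,   -3.]), 0.32)]
bin_green [(array([ 703., -244.,   -2.]), 0.64), (array([ 385., -347.,   -4.]), 0.39), (array([684., 180.,   1.]), 0.34)]
sprayer [(array([590., 438.,  -0.]), 0.79)]
clamp [(array([427., 388.,  -0.]), 0.65)]
carton [(array([ 565., -466.,    0.]), 0.69), (array([488.,  30., 102.]), 0.39)]
coupling [(array([ 385., -348.,   -3.]), 0.77)]
```

View pics/scene0.png

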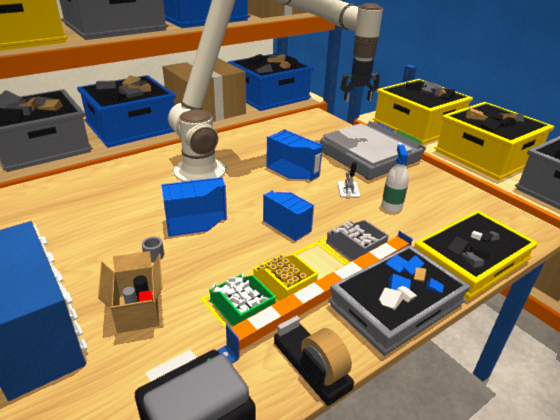

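View pics/top0.png

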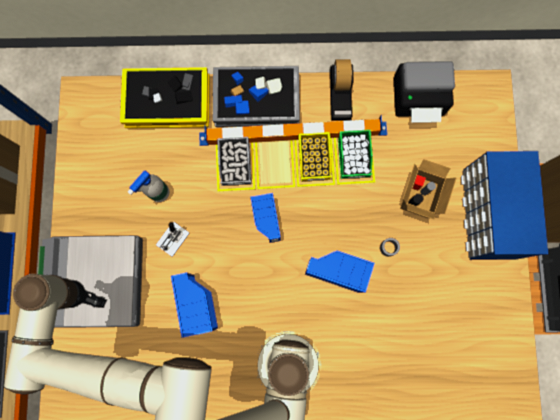

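The scene shows three blue look-alike bins. The smallest lies in front of the row (top view about (265,218)), and the bare place is at about (275,163). Next I'll fit the bin and rail poses.

```bash
cat >> h.py <<'E'
from scipy.spatial.transform import Rotation as R
from scipy.optimize import minimize
def proj(p,X):
    q=R.from_quat(p['orientation']).inv().apply(np.atleast_2d(X)-np.array(p['origin']))
    return np.c_[p['fx']*q[:,0]/q[:,2]+p['cx'],p['fy']*q[:,1]/q[:,2]+p['cy']]
C=np.array([[sx,sy,z] for sy in(-52.5,52.5) for sx,z in((-75,0),(-75,40),(-20,75),(75,75),(75,0))])
def binpts(x,y,th,lying):
    P=C.copy()
    if lying: P=np.c_[P[:,0],P[:,2],52.5-P[:,1]]  # x,y=underside line; mouth to +y
    P=R.from_euler('z',th).apply(P); return P+[x,y,0]
def hullmask(p,P):
    m=np.zeros((420,560),np.uint8);h=cv2.convexHull(proj(p,P).astype(np.float32)).reshape(-1,2)
    cv2.fillConvexPoly(m,np.round(h*16).astype(np.int32),255,cv2.LINE_AA,4);return m/255.
def bluemask(p,P,pad=12):
    h=cv2.cvtColor(p['frame'],cv2.COLOR_BGR2HSV)
    m=((h[...,0]>100)&(h[...,0]<130)&(h[...,1]>120)).astype(np.float32)
    r=proj(p,P);a=r.min(0)-pad;b=r.max(0)+pad
    w=np.zeros_like(m);w[int(a[1]):int(b[1]),int(a[0]):int(b[0])]=1
    return m*w
def fitbin(ps,x0,lying):
    Ms=[bluemask(p,binpts(*x0,lying)) for p in ps]
    f=lambda v:sum(np.abs(hullmask(p,binpts(v[0],v[1],v[2]/50,lying))-M).sum() for p,M in zip(ps,Ms))
    v0=np.array([x0[0],x0[1],x0[2]*50])
    r=minimize(f,v0,method='Nelder-Mead',options=dict(initial_simplex=[v0,v0+[8,0,0],v0+[0,8,0],v0+[0,0,5]]))
    v=r.x;print('fit x,y,deg',np.round([v[0],v[1],np.degrees(v[2]/50)],1),'err',round(r.fun),'area',[int(M.sum()) for M in Ms])
    return v[0],v[1],v[2]/50
def draw(p,P,n):
    im=p['frame'].copy();r=proj(p,P)
    cv2.polylines(im,[np.round(r[:5]).astype(int),np.round(r[5:]).astype(int)],True,(0,255,255),1)
    c=r.mean(0).astype(int);x=max(0,c[0]-70);y=max(0,c[1]-55)
    return cv2.resize(im[y:y+110,x:x+140],None,fx=4,fy=4)
RY=np.radians(2.1)
def go(pos,yawdeg=None,tilt=None):
    "print tool-frame shift (cm) and turn to world pos, tool down with tool-x yaw"
    s=telemetry.read_state();r0=R.from_quat(s['ee_rot'])
    d=r0.inv().apply(np.array(pos)-s['position'])/10
    if yawdeg is None: w=np.zeros(3)
    else:
        r1=R.from_euler('z',yawdeg,degrees=True)*R.from_euler('x',180,degrees=True)
        w=(r0.inv()*r1).as_rotvec()
    ax=r0.as_matrix()
    print('t',round(s['clock'],2),'pos',np.round(s['position'],1),'toolx yaw',round(np.degrees(np.arctan2(ax[1,0],ax[0,0])),1),'F',np.round(s['contact_force'],1),'w',round(s['gripper_width'],1))
    print('xyz cm',np.round(d,2),'rot',np.round(w,3))
E
python3 - <<'E'
from h import *
ps=[get_image('scene'),get_image('top')];print(arm.nose_length)
v=fitbin(ps,(487,33,.15),True)
for p in ps: fitbin([p],v,True)
cv2.imwrite('pics/fit0.png',np.vstack([draw(p,binpts(*v,True),0) for p in ps])[:, :].astype(np.uint8)[::1] if 0 else cv2.resize(np.hstack([draw(p,binpts(*v,True),0) for p in ps]),(800,315)))
go([490,190,200],-171)
E
```

```text
22.0
fit x,y,deg [479.6  30.8   5.6] err 501 area [1835, 934]
fit x,y,deg [4.765e+02 3.280e+01 4.000e-01] err 309 area [1867]
fit x,y,deg [481.8  31.1   7.8] err 190 area [934]
t 1.6 pos [232.3 580.2 253.3] toolx yaw -111.8 F [-0.7  0.4 -0.2] w 85.2
xyz cm [ 26.65 -38.43   5.33] rot [-0.     0.     1.033]
```

View pics/fit0.png

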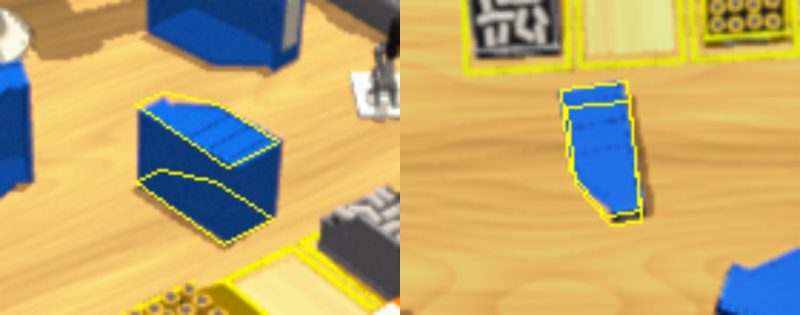

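The smallest bin's underside is at about (487, 33) and its yaw is about 8.5°. I'll approach from the mouth side with the hand half open.

```bash
python3 -c "
from h import *
go([489,170,180],-171.5)"
```

```text
t 1.6 pos [232.3 580.2 253.3] toolx yaw -111.8 F [-0.7  0.4 -0.2] w 85.2
xyz cm [ 28.54 -39.08   7.33] rot [-0.     0.     1.042]
```

{"fn": "apply_moves", "kwargs": {
  "steps": [
    {"hand": 0.5,"xyz": [1.4,-2,0],"delta_rot": [0,0,0.05]},
    {"hand": 0.5,"xyz": [3.7,-5,0],"delta_rot": [0,0,0.13]},
    {"hand": 0.5,"xyz": [6,-8,0],"delta_rot": [0,0,0.22]},
    {"hand": 0.5,"xyz": [8.3,-11.3,0],"delta_rot": [0,0,0.31]},
    {"hand": 0.5,"xyz": [10.6,-14.6,0],"delta_rot": [0,0,0.4]},
    {"hand": 0.5,"xyz": [12.9,-17.8,0],"delta_rot": [0,0,0.49]},
    {"hand": 0.5,"xyz": [15.2,-21,0],"delta_rot": [0,0,0.58]},
    {"hand": 0.5,"xyz": [17.5,-24.2,0.5],"delta_rot": [0,0,0.67]},
    {"hand": 0.5,"xyz": [19.8,-27.4,1],"delta_rot": [0,0,0.76]},
    {"hand": 0.5,"xyz": [22.1,-30.6,2],"delta_rot": [0,0,0.85]},
    {"hand": 0.5,"xyz": [24.4,-33.6,3],"delta_rot": [0,0,0.93]},
    {"hand": 0.5,"xyz": [26.4,-36.3,4],"delta_rot": [0,0,0.99]}
  ]
}}

```text
clock: 2.6
position: [471.9, 198.2, 213.4]
ee_rot: [-0.098, 0.995, 0.0, 0.0]
contact_force: [0.2, 0.8, -0.3]
gripper_width: 42.7
```

```bash
python3 -c "
from h import *
go([489,160,110],-171.5)"
```

```text
t 2.6 pos [471.9 198.2 213.4] toolx yaw -168.8 F [ 0.2  0.8 -0.3] w 42.7
xyz cm [-0.92 -4.08 10.33] rot [0.    0.001 0.047]
```

{"fn": "apply_moves", "kwargs": {
  "steps": [
    {"hand": 0.5,"xyz": [-0.4,-1,2],"delta_rot": [0,0,0.03]},
    {"hand": 0.5,"xyz": [-0.9,-2,4.5],"delta_rot": [0,0,0.05]},
    {"hand": 0.5,"xyz": [-0.9,-3,7],"delta_rot": [0,0,0.05]},
    {"hand": 0.5,"xyz": [-0.9,-4,9],"delta_rot": [0,0,0.05]},
    {"hand": 0.5,"xyz": [-0.9,-4.1,10.3],"delta_rot": [0,0,0.05]},
    {"hand": 0.5,"xyz": [-0.9,-4.1,10.3],"delta_rot": [0,0,0.05]}
  ]
}}

```text
clock: 3.1
position: [486.5, 160.1, 107.5]
ee_rot: [-0.074, 0.997, -0.001, -0.003]
contact_force: [-0.0, 0.3, 0.6]
gripper_width: 42.6
```

Run:
```python
from h import *
go([489,150,110],-171.5)
for c in ['scene','top','wrist']:
    p=get_image(c);save(p,c+'1')
    print(c,[(l,[(np.round(d['xyz']),round(d['confidence'],2)) for d in nets.pinpoint(p,l)][:3]) for l in ('bin_rim','bin_edge','bin_rear')])
a=[cv2.imread('pics/%s1.png'%c) for c in('scene','top','wrist')]
cv2.imwrite('pics/c1.png',np.hstack([cv2.resize(a[0][150:270,180:380],(400,240)),cv2.resize(a[1][150:270,180:380],(400,240))]))
```

```text
t 3.1 pos [486.5 160.1 107.5] toolx yaw -171.5 F [-0.   0.3  0.6] w 42.6
xyz cm [-0.09 -1.04 -0.25] rot [-0.002 -0.006 -0.   ]
scene [('bin_rim', [(array([500., 107., 108.]), 0.84), (array([182., 244., 135.]), 0.72), (array([ 342., -216.,  134.]), 0.59)]), ('bin_edge', [(array([485.,  32.,   1.]), 0.8), (array([194., 347., 137.]), 0.77), (array([483.,  28., 104.]), 0.75)]), ('bin_rear', [(array([ 232., -244.,   67.]), 0.97), (array([559.,  42.,  51.]), 0.84), (array([ 99., 332.,  65.]), 0.74)])]
top [('bin_rim', [(array([175., 243., 138.]), 0.94), (array([502., 115., 104.]), 0.74), (array([ 346., -220.,  135.]), 0.67)]), ('bin_edge', [(array([197., 349., 137.]), 0.93), (array([ 266., -147.,  136.]), 0.86), (array([ 263., -150.,    1.]), 0.85)]), ('bin_rear', [])]
wrist [('bin_rim', [(array([503., 109., 106.]), 0.84)]), ('bin_edge', []), ('bin_rear', [])]
```

View pics/c1.png

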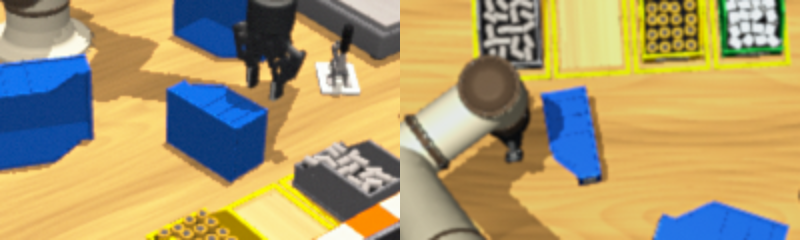

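View pics/wrist1.png

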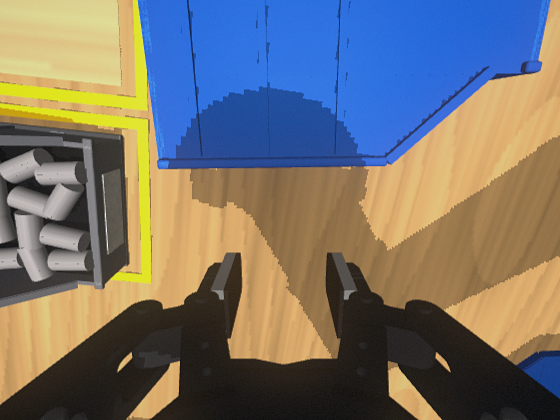

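Wrist view: the rim is horizontal at row 162 (columns 160–387), parallel to the fingers and centred on them. I'll approach to contact.

{"fn": "apply_moves", "kwargs": {
  "steps": [
    {"hand": 0.5,"xyz": [0,-1,0],"delta_rot": [0,0,0]},
    {"hand": 0.5,"xyz": [0,-2,0],"delta_rot": [0,0,0]},
    {"hand": 0.5,"xyz": [0,-2.8,0],"delta_rot": [0,0,0]},
    {"hand": 0.5,"xyz": [0,-3.1,0],"delta_rot": [0,0,0]},
    {"hand": 0.5,"xyz": [0,-3.4,0],"delta_rot": [0,0,0]},
    {"hand": 0.5,"xyz": [0,-3.6,0],"delta_rot": [0,0,0]}
  ]
}}

```text
clock: 4.2
position: [493.6, 125.6, 110.3]
ee_rot: [-0.075, 0.997, -0.0, -0.0]
contact_force: [-0.7, 0.7, 0.1]
gripper_width: 42.4
```

Run:
```python
from h import *
go([489,150,110],-171.5)
p=get_image('wrist');save(p,'w2');p=get_image('scene');save(p,'s2')
cv2.imwrite('pics/s2c.png',cv2.resize(p['frame'][150:270,200:400],(800,480)))
```

```text
t 4.2 pos [493.6 125.6 110.3] toolx yaw -171.4 F [-0.7  0.7  0.1] w 42.4
xyz cm [0.09 2.48 0.03] rot [-0.    -0.     0.001]
```

View pics/w2.png

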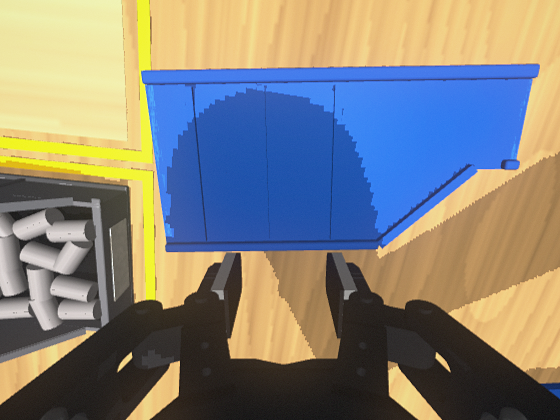

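View pics/s2c.png

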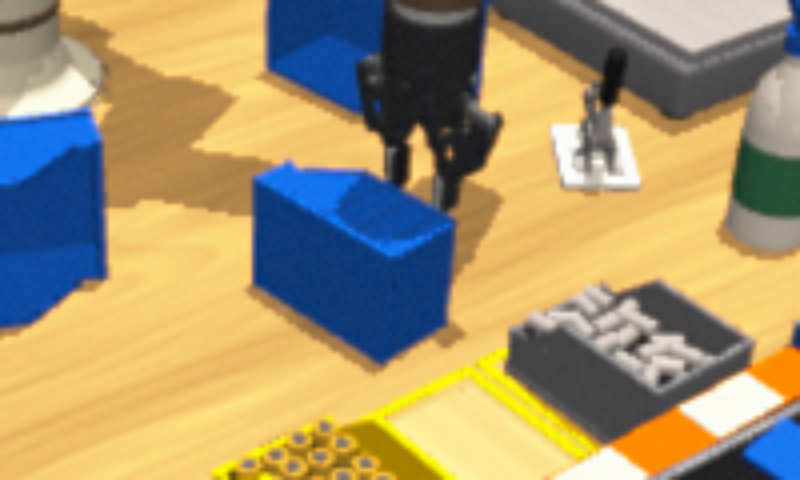

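{"fn": "apply_moves", "kwargs": {
  "steps": [
    {"hand": 0.5,"xyz": [0,-0.2,0],"delta_rot": [0,0,0]},
    {"hand": 0.5,"xyz": [0,-0.4,0],"delta_rot": [0,0,0]},
    {"hand": 0.5,"xyz": [0,-0.6,-0.1],"delta_rot": [0,0,0]},
    {"hand": 0.5,"xyz": [0,-0.8,-0.25],"delta_rot": [0,0,0]},
    {"hand": 0.5,"xyz": [0,-1.0,-0.4],"delta_rot": [0,0,0]},
    {"hand": 0.5,"xyz": [0,-1.2,-0.5],"delta_rot": [0,0,0]},
    {"hand": 0.5,"xyz": [0,-1.4,-0.6],"delta_rot": [0,0,0]},
    {"hand": 0.5,"xyz": [0,-1.6,-0.7],"delta_rot": [0,0,0]}
  ]
}}

```text
clock: 4.97
position: [496.0, 110.3, 117.6]
ee_rot: [-0.075, 0.997, 0.0, 0.0]
contact_force: [-0.8, 0.1, -0.2]
gripper_width: 42.7
```

Run:
```python
from h import *
go([489,150,110],-171.5)
p=get_image('wrist');save(p,'w3');p=get_image('scene');save(p,'s3')
cv2.imwrite('pics/s3c.png',cv2.resize(p['frame'][150:270,200:400],(800,480)))
```

```text
t 4.97 pos [496.  110.3 117.6] toolx yaw -171.4 F [-0.8  0.1 -0.2] w 42.7
xyz cm [0.1  4.03 0.76] rot [0.    0.    0.002]
```

View pics/s3c.png

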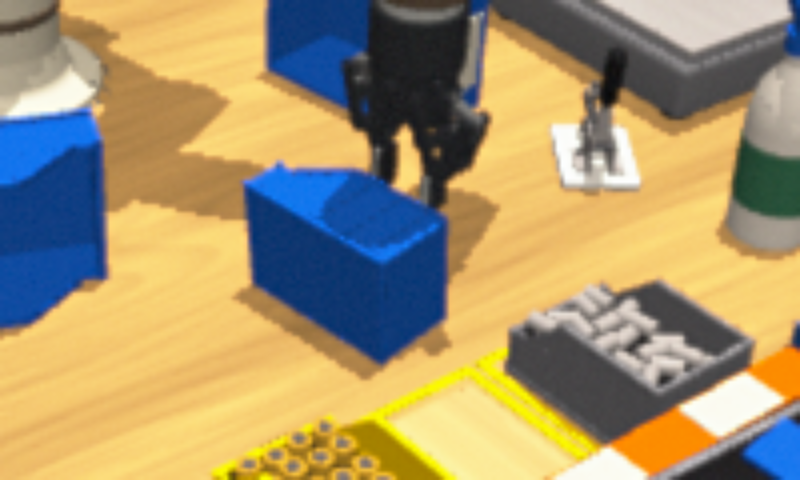

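View pics/w3.png

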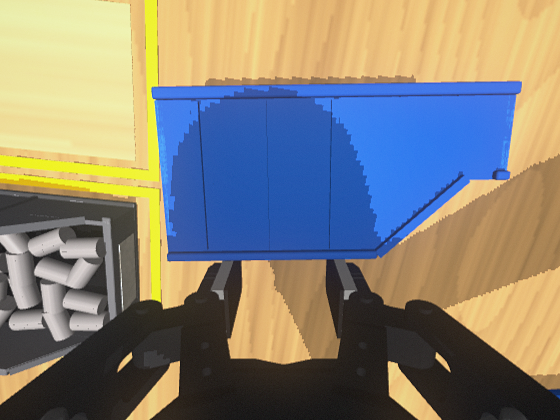

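It's tipping cleanly, about 4–5° so far, and the lower edge hasn't moved. I'll continue along the arc.

{"fn": "apply_moves", "kwargs": {
  "steps": [
    {"hand": 0.5,"xyz": [0,-0.3,-0.15],"delta_rot": [0,0,0]},
    {"hand": 0.5,"xyz": [0,-0.6,-0.3],"delta_rot": [0,0,0]},
    {"hand": 0.5,"xyz": [0,-0.9,-0.45],"delta_rot": [0,0,0]},
    {"hand": 0.5,"xyz": [0,-1.2,-0.6],"delta_rot": [0,0,0]},
    {"hand": 0.5,"xyz": [0,-1.5,-0.75],"delta_rot": [0,0,0]},
    {"hand": 0.5,"xyz": [0,-1.8,-0.9],"delta_rot": [0,0,0]},
    {"hand": 0.5,"xyz": [0,-2.1,-1.0],"delta_rot": [0,0,0]},
    {"hand": 0.5,"xyz": [0,-2.4,-1.1],"delta_rot": [0,0,0]}
  ]
}}

```text
clock: 5.73
position: [499.5, 86.3, 128.4]
ee_rot: [-0.075, 0.997, 0.0, 0.0]
contact_force: [-1.2, -0.3, -1.2]
gripper_width: 42.6
```

Run:
```python
from h import *
go([489,150,110],-171.5)
p=get_image('wrist');save(p,'w4');q=get_image('scene');save(q,'s4')
cv2.imwrite('pics/s4c.png',np.hstack([cv2.resize(q['frame'][150:270,200:360],(400,300)),cv2.resize(p['frame'],(400,300))]))
```

```text
t 5.73 pos [499.5  86.3 128.4] toolx yaw -171.4 F [-1.2 -0.3 -1.2] w 42.6
xyz cm [0.09 6.45 1.84] rot [0.    0.    0.002]
```

View pics/s4c.png

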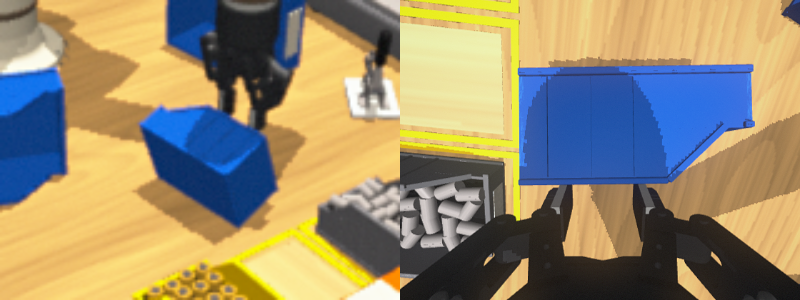

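{"fn": "apply_moves", "kwargs": {
  "steps": [
    {"hand": 0.5,"xyz": [0,-0.25,-0.1],"delta_rot": [0,0,0]},
    {"hand": 0.5,"xyz": [0,-0.5,-0.2],"delta_rot": [0,0,0]},
    {"hand": 0.5,"xyz": [0,-0.75,-0.25],"delta_rot": [0,0,0]},
    {"hand": 0.5,"xyz": [0,-1.0,-0.3],"delta_rot": [0,0,0]},
    {"hand": 0.5,"xyz": [0,-1.25,-0.35],"delta_rot": [0,0,0]},
    {"hand": 0.5,"xyz": [0,-1.5,-0.4],"delta_rot": [0,0,0]},
    {"hand": 0.5,"xyz": [0,-1.7,-0.45],"delta_rot": [0,0,0]},
    {"hand": 0.5,"xyz": [0,-1.9,-0.5],"delta_rot": [0,0,0]},
    {"hand": 0.5,"xyz": [0,-2.1,-0.5],"delta_rot": [0,0,0]},
    {"hand": 0.5,"xyz": [0,-2.3,-0.5],"delta_rot": [0,0,0]}
  ]
}}

```text
clock: 6.67
position: [502.9, 63.7, 133.3]
ee_rot: [-0.075, 0.997, 0.0, 0.0]
contact_force: [-0.2, 0.6, -0.2]
gripper_width: 42.8
```

Run:
```python
from h import *
go([489,150,110],-171.5)
p=get_image('wrist');save(p,'w5');q=get_image('scene');save(q,'s5')
cv2.imwrite('pics/s5c.png',np.hstack([cv2.resize(q['frame'][150:270,200:360],(400,300)),cv2.resize(p['frame'],(400,300))]))
```

```text
t 6.67 pos [502.9  63.7 133.3] toolx yaw -171.4 F [-0.2  0.6 -0.2] w 42.8
xyz cm [0.09 8.74 2.33] rot [0.    0.    0.002]
```

View pics/s5c.png

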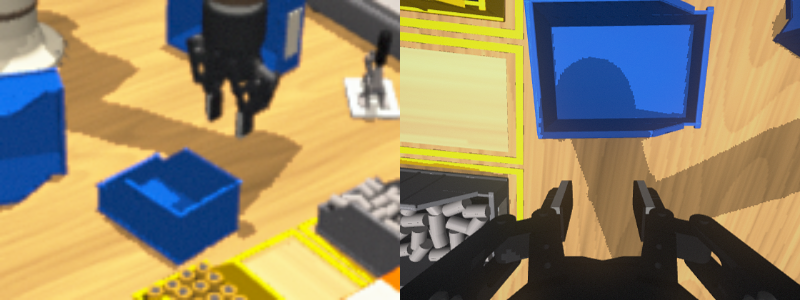

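The bin stands on its base. I'll raise the arm, then move it over the bin towards its -y side.

{"fn": "apply_moves", "kwargs": {
  "steps": [
    {"hand": 0.5,"xyz": [0,0,-2],"delta_rot": [0,0,0]},
    {"hand": 0.5,"xyz": [0,-1,-4.5],"delta_rot": [0,0,0]},
    {"hand": 0.5,"xyz": [0,-4,-6],"delta_rot": [0,0,0]},
    {"hand": 0.5,"xyz": [0,-7.5,-6],"delta_rot": [0,0,0]},
    {"hand": 0.5,"xyz": [0,-11,-6],"delta_rot": [0,0,0]},
    {"hand": 0.5,"xyz": [0,-14.5,-6],"delta_rot": [0,0,0]},
    {"hand": 0.5,"xyz": [0,-18,-6],"delta_rot": [0,0,0]},
    {"hand": 0.5,"xyz": [0,-19,-6],"delta_rot": [0,0,0]}
  ]
}}

```text
clock: 7.43
position: [531.5, -127.4, 193.2]
ee_rot: [-0.073, 0.997, -0.0, 0.0]
contact_force: [-0.1, 0.5, -0.4]
gripper_width: 42.9
```

Run:
```python
from h import *
go([500,-135,60],-171.5)
ps=[]
for c in ['scene','top','wrist']:
    p=get_image(c);save(p,c+'6');ps.append(p)
    for l in ('bin','bin_rim','bin_edge','bin_edge2','bin_rear','rail','place','bin_yellow','bin_grey'):
        print(c,l,[(np.round(d['xyz']),round(d['confidence'],2)) for d in nets.pinpoint(p,l)][:3])
for x in (ps[:1],ps[1:2],ps[:2]): v=fitbin(x,(495,-19,.15),False)
cv2.imwrite('pics/c6.png',cv2.resize(np.hstack([draw(p,binpts(*v,False),0) for p in ps[:2]]),(800,315)))
```

```text
t 7.43 pos [ 531.5 -127.4  193.2] toolx yaw -171.6 F [-0.1  0.5 -0.4] w 42.9
xyz cm [ 3.23 -0.29 13.32] rot [-0.001 -0.    -0.002]
scene bin [(array([194., 345.,  70.]), 0.84), (array([495., -16.,  -1.]), 0.8), (array([ 263., -154.,   67.]), 0.8)]
scene bin_rim [(array([532., -70.,  74.]), 0.97), (array([ 342., -215.,  132.]), 0.92), (array([177., 248., 133.]), 0.8)]
scene bin_edge [(array([195., 351., 138.]), 0.9), (array([498., -74.,   2.]), 0.89), (array([488.,  31.,  -0.]), 0.71)]
scene bin_edge2 [(array([195., 351., 138.]), 0.9), (array([498., -74.,   2.]), 0.89), (array([488.,  31.,  -0.]), 0.71)]
scene bin_rear [(array([ 233., -244.,   65.]), 0.92), (array([568., -10.,   1.]), 0.8)]
scene rail [(array([772., -26.,  -4.]), 0.86)]
scene place [(array([687.,  40.,   1.]), 0.77), (array([532., -72.,  79.]), 0.53), (array([ 567., -467.,    1.]), 0.22)]
scene bin_yellow [(array([ 700., -103.,    0.]), 0.85)]
scene bin_grey [(array([689., 175.,  -0.]), 0.94), (array([ 385., -349.,   -0.]), 0.6)]
top bin [(array([ 264., -149.,   70.]), 0.73), (array([192., 351.,  68.]), 0.72), (array(
[... 733 characters left out ...]
rim [(array([502., -71.,   3.]), 0.66), (array([533., -67.,  76.]), 0.56)]
wrist bin_edge [(array([489.,  34.,   3.]), 0.75), (array([508., -70.,   1.]), 0.68), (array([ 263., -154.,   -2.]), 0.64)]
wrist bin_edge2 [(array([489.,  34.,   3.]), 0.75), (array([508., -70.,   1.]), 0.68), (array([ 263., -154.,   -2.]), 0.64)]
wrist bin_rear [(array([570.,  -6.,   0.]), 0.78)]
wrist rail []
wrist place [(array([689.,  37.,  -2.]), 0.64)]
wrist bin_yellow [(array([699., -99.,   2.]), 0.89)]
wrist bin_grey [(array([680., 177.,  -0.]), 0.7)]
fit x,y,deg [491.7 -19.1   2.2] err 229 area [1686]
fit x,y,deg [499.3 -22.2   3.8] err 912 area [688]
fit x,y,deg [493.  -20.5   4.3] err 1151 area [1686, 688]
```

View pics/c6.png

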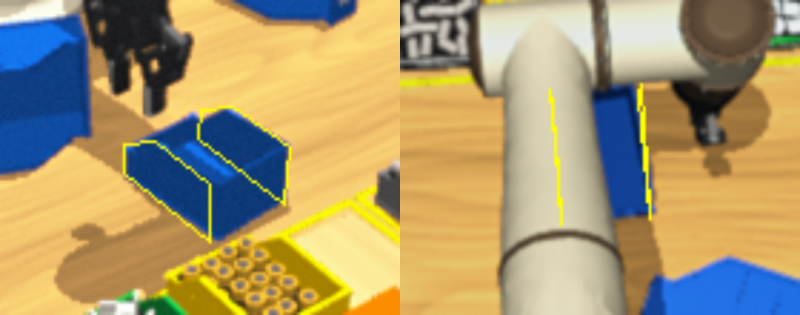

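View pics/wrist6.png

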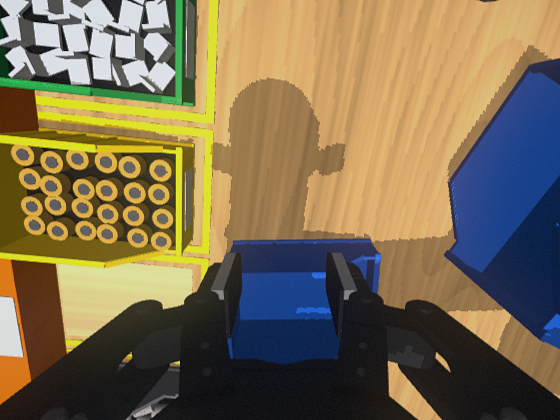

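```bash
python3 -c "
from h import *
go([517,-119,34],-172)"
```

```text
t 8.93 pos [ 531.3 -124.   193.3] toolx yaw -171.4 F [ 0.6 -0.3  0. ] w 42.5
xyz cm [ 1.34  0.7  15.93] rot [-0.   -0.    0.01]
```

{"fn": "apply_moves", "kwargs": {
  "steps": [
    {"hand": 0.5,"xyz": [0.5,-0.3,1],"delta_rot": [0,0,0]},
    {"hand": 0.5,"xyz": [1.0,-0.3,3.5],"delta_rot": [0,0,0.01]},
    {"hand": 0.5,"xyz": [1.3,-0.3,6.5],"delta_rot": [0,0,0.01]},
    {"hand": 0.5,"xyz": [1.3,0,9.5],"delta_rot": [0,0,0.01]},
    {"hand": 0.5,"xyz": [1.3,0.4,12],"delta_rot": [0,0,0.01]},
    {"hand": 0.5,"xyz": [1.3,0.7,14],"delta_rot": [0,0,0.01]},
    {"hand": 0.5,"xyz": [1.3,0.7,15.2],"delta_rot": [0,0,0.01]},
    {"hand": 0.5,"xyz": [1.3,0.7,15.9],"delta_rot": [0,0,0.01]},
    {"hand": 0.5,"xyz": [1.3,0.7,15.9],"delta_rot": [0,0,0.01]}
  ]
}}

```text
clock: 9.68
position: [516.6, -119.0, 32.9]
ee_rot: [-0.07, 0.998, 0.0, -0.002]
contact_force: [-0.4, 0.7, -0.7]
gripper_width: 42.9
```

Run:
```python
from h import *
go([510,-69,34],-172)
p=get_image('wrist');save(p,'w7');q=get_image('scene');save(q,'s7')
cv2.imwrite('pics/s7c.png',np.hstack([cv2.resize(q['frame'][150:270,180:340],(400,300)),cv2.resize(p['frame'],(400,300))]))
```

```text
t 9.68 pos [ 516.6 -119.    32.9] toolx yaw -172.0 F [-0.4  0.7 -0.7] w 42.9
xyz cm [-0.04  5.04 -0.11] rot [ 0.    -0.003  0.   ]
```

View pics/s7c.png

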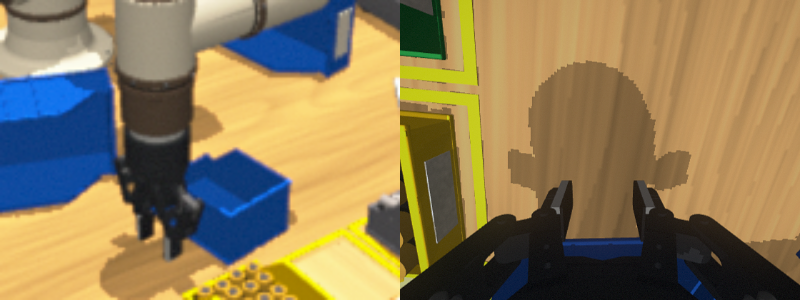

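{"fn": "apply_moves", "kwargs": {
  "steps": [
    {"hand": 0.5,"xyz": [0,1,0],"delta_rot": [0,0,0]},
    {"hand": 0.5,"xyz": [0,2,0],"delta_rot": [0,0,0]},
    {"hand": 0.5,"xyz": [0,2.8,0],"delta_rot": [0,0,0]},
    {"hand": 0.5,"xyz": [0,3.3,0],"delta_rot": [0,0,0]},
    {"hand": 0.5,"xyz": [0,3.6,0],"delta_rot": [0,0,0]},
    {"hand": 0.5,"xyz": [0,3.9,0],"delta_rot": [0,0,0]},
    {"hand": 0.5,"xyz": [0,4.2,0],"delta_rot": [0,0,0]},
    {"hand": 0.5,"xyz": [0,4.5,0],"delta_rot": [0,0,0]},
    {"hand": 0.5,"xyz": [0,4.8,0],"delta_rot": [0,0,0]}
  ]
}}

```text
clock: 10.53
position: [511.2, -71.5, 34.8]
ee_rot: [-0.07, 0.998, -0.0, 0.001]
contact_force: [0.2, -3.5, 4.8]
gripper_width: 42.7
```

Run:
```python
from h import *
go([510,-69,34],-172)
p=get_image('wrist');save(p,'w8');q=get_image('scene');save(q,'s8')
cv2.imwrite('pics/s8c.png',np.hstack([cv2.resize(q['frame'][150:270,180:340],(400,300)),cv2.resize(p['frame'],(400,300))]))
print([(np.round(d['xyz']),round(d['confidence'],2)) for d in nets.pinpoint(q,'bin_rear')],[(np.round(d['xyz']),round(d['confidence'],2)) for d in nets.pinpoint(q,'bin')])
fitbin([q],(495,-10,.1),False)
```

```text
t 10.53 pos [511.2 -71.5  34.8] toolx yaw -172.0 F [ 0.2 -3.5  4.8] w 42.7
xyz cm [0.08 0.26 0.08] rot [-0.     0.001  0.   ]
[(array([568.,   1.,   1.]), 0.98), (array([ 236., -243.,   66.]), 0.75), (array([ 96., 330.,  67.]), 0.71)] [(array([495.,  -6.,  -0.]), 0.81), (array([191., 346.,  68.]), 0.77), (array([ 265., -157.,   71.]), 0.61), (array([683.,  36.,   1.]), 0.25)]
fit x,y,deg [490.7  -4.7  -0.6] err 760 area [1129]
```

View pics/s8c.png

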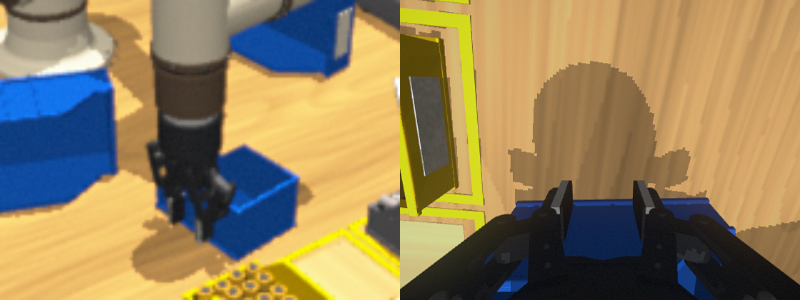

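A force of 4.8 N upwards suggests the gripper is brushing the rim from above. I'll back off, raise the hand and continue pushing.

{"fn": "apply_moves", "kwargs": {
  "steps": [
    {"hand": 0.5,"xyz": [0,-0.4,0],"delta_rot": [0,0,0]},
    {"hand": 0.5,"xyz": [0,-0.7,-0.5],"delta_rot": [0,0,0]},
    {"hand": 0.5,"xyz": [0,-0.7,-1.2],"delta_rot": [0,0,0]},
    {"hand": 0.5,"xyz": [0,-0.4,-1.2],"delta_rot": [0,0,0]},
    {"hand": 0.5,"xyz": [0,0,-1.2],"delta_rot": [0,0,0]},
    {"hand": 0.5,"xyz": [0,0.3,-1.2],"delta_rot": [0,0,0]},
    {"hand": 0.5,"xyz": [0,0.6,-1.2],"delta_rot": [0,0,0]}
  ]
}}

```text
clock: 11.32
position: [509.6, -65.1, 46.3]
ee_rot: [-0.07, 0.998, -0.0, -0.0]
contact_force: [0.8, -0.3, 0.3]
gripper_width: 42.9
```

Run:
```python
from h import *
go([510,-69,46],-172)
p=get_image('wrist');save(p,'w9');q=get_image('scene');save(q,'s9')
cv2.imwrite('pics/s9c.png',np.hstack([cv2.resize(q['frame'][150:270,180:340],(400,300)),cv2.resize(p['frame'],(400,300))]))
```

```text
t 11.32 pos [509.6 -65.1  46.3] toolx yaw -172.0 F [ 0.8 -0.3  0.3] w 42.9
xyz cm [ 0.02 -0.39  0.03] rot [-0.    -0.     0.001]
```

View pics/s9c.png

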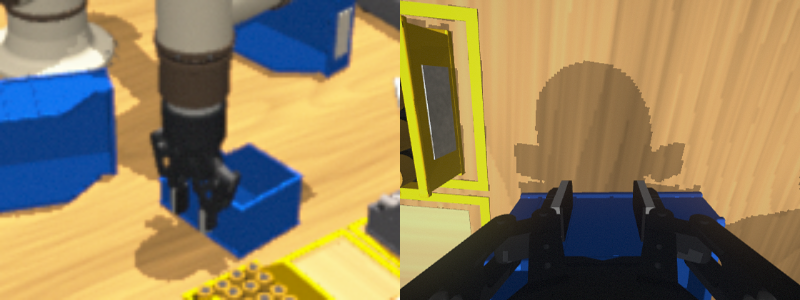

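{"fn": "apply_moves", "kwargs": {
  "steps": [
    {"hand": 0.5,"xyz": [0,0.3,0],"delta_rot": [0,0,0]},
    {"hand": 0.5,"xyz": [0,0.6,0],"delta_rot": [0,0,0.015]},
    {"hand": 0.5,"xyz": [0,0.9,0],"delta_rot": [0,0,0.03]},
    {"hand": 0.5,"xyz": [0,1.2,0],"delta_rot": [0,0,0.045]},
    {"hand": 0.5,"xyz": [-0.1,1.5,0],"delta_rot": [0,0,0.06]},
    {"hand": 0.5,"xyz": [-0.1,1.8,0],"delta_rot": [0,0,0.075]},
    {"hand": 0.5,"xyz": [-0.1,2.1,0],"delta_rot": [0,0,0.09]},
    {"hand": 0.5,"xyz": [-0.2,2.4,0],"delta_rot": [0,0,0.103]},
    {"hand": 0.5,"xyz": [-0.2,2.6,0],"delta_rot": [0,0,0.103]},
    {"hand": 0.5,"xyz": [-0.3,2.8,0],"delta_rot": [0,0,0.103]}
  ]
}}

```text
clock: 12.25
position: [508.8, -37.1, 46.3]
ee_rot: [-0.019, 1.0, -0.0, -0.0]
contact_force: [-0.4, -0.6, -0.8]
gripper_width: 42.5
```

Run:
```python
from h import *
go([510,-69,46],-172)
p=get_image('wrist');save(p,'w10');q=get_image('scene');save(q,'s10')
cv2.imwrite('pics/s10c.png',np.hstack([cv2.resize(q['frame'][150:270,180:340],(400,300)),cv2.resize(p['frame'],(400,300))]))
for l in('bin','bin_rear','bin_edge'):print([(np.round(d['xyz']),round(d['confidence'],2)) for d in nets.pinpoint(q,l)])
```

```text
t 12.25 pos [508.8 -37.1  46.3] toolx yaw -177.9 F [-0.4 -0.6 -0.8] w 42.5
xyz cm [-0.01 -3.19  0.03] rot [-0.    -0.    -0.103]
[(array([499.,  33.,   3.]), 0.79), (array([ 261., -154.,   67.]), 0.78), (array([195., 342.,  69.]), 0.71), (array([529., -21.,  76.]), 0.56)]
[(array([572.,  33.,   1.]), 0.65), (array([ 235., -245.,   68.]), 0.57)]
[(array([197., 349.,   4.]), 0.91), (array([495., -24.,  -1.]), 0.81), (array([195., 349., 140.]), 0.8), (array([ 265., -152.,   -0.]), 0.78), (array([ 262., -153.,  136.]), 0.62)]
```

View pics/s10c.png

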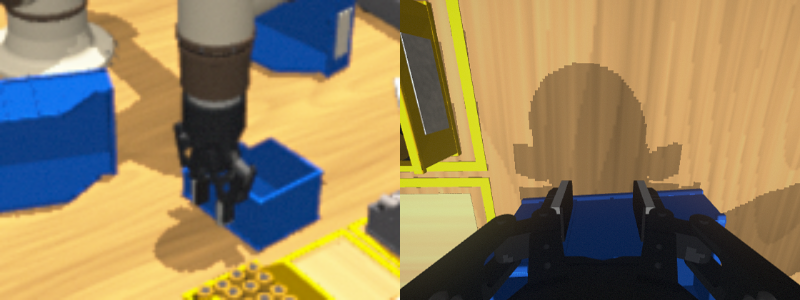

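{"fn": "apply_moves", "kwargs": {
  "steps": [
    {"hand": 0.5,"xyz": [0,-1,0],"delta_rot": [0,0,0]},
    {"hand": 0.5,"xyz": [0,-2.5,-1],"delta_rot": [0,0,0]},
    {"hand": 0.5,"xyz": [0,-5,-4],"delta_rot": [0,0,0]},
    {"hand": 0.5,"xyz": [0,-7.5,-7],"delta_rot": [0,0,0]},
    {"hand": 0.5,"xyz": [2,-8.5,-9],"delta_rot": [0,0,0]},
    {"hand": 0.5,"xyz": [5,-9,-10],"delta_rot": [0,0,0]},
    {"hand": 0.5,"xyz": [8.5,-9,-10],"delta_rot": [0,0,0]},
    {"hand": 0.5,"xyz": [12,-9,-10],"delta_rot": [0,0,0]},
    {"hand": 0.5,"xyz": [12,-9,-10],"delta_rot": [0,0,0]}
  ]
}}

```text
clock: 13.25
position: [385.9, -132.7, 146.2]
ee_rot: [-0.017, 1.0, 0.001, -0.002]
contact_force: [0.1, 0.4, 0.2]
gripper_width: 42.9
```

Run:
```python
from h import *
go([400,30,46],-88)
ps=[get_image('scene'),get_image('top')]
for p in ps:
  for l in('bin','bin_rear','bin_edge','bin_rim'):print(l,[(np.round(d['xyz']),round(d['confidence'],2)) for d in nets.pinpoint(p,l) if 450<d['xyz'][0]<620])
for x in (ps[:1],ps[1:],ps): v=fitbin(x,(499,31,.0),False)
cv2.imwrite('pics/c11.png',cv2.resize(np.hstack([draw(p,binpts(*v,False),0) for p in ps[:2]]),(800,315)))
save(ps[1],'top11')
```

```text
t 13.25 pos [ 385.9 -132.7  146.2] toolx yaw -178.0 F [0.1 0.4 0.2] w 42.9
xyz cm [-2.   16.2  10.04] rot [ 3.000e-03 -1.000e-03 -1.571e+00]
bin [(array([495.,  31.,   1.]), 0.69)]
bin_rear [(array([569.,  37.,   1.]), 0.59)]
bin_edge [(array([490.,  84.,   2.]), 0.94), (array([498., -24.,  -1.]), 0.58)]
bin_rim [(array([530., -24.,  75.]), 0.68), (array([588., 442.,  -2.]), 0.58)]
bin [(array([497.,  30.,   7.]), 0.59)]
bin_rear [(array([569.,  39.,   1.]), 0.58)]
bin_edge [(array([506., -19.,   1.]), 0.83), (array([491.,  82.,   2.]), 0.59)]
bin_rim [(array([528., -15.,  72.]), 0.58)]
fit x,y,deg [ 4.928e+02  3.040e+01 -3.000e-01] err 215 area [1615]
fit x,y,deg [503.   30.9   4.7] err 775 area [821]
fit x,y,deg [ 4.932e+02  3.170e+01 -1.000e-01] err 999 area [1615, 821]
```

View pics/c11.png

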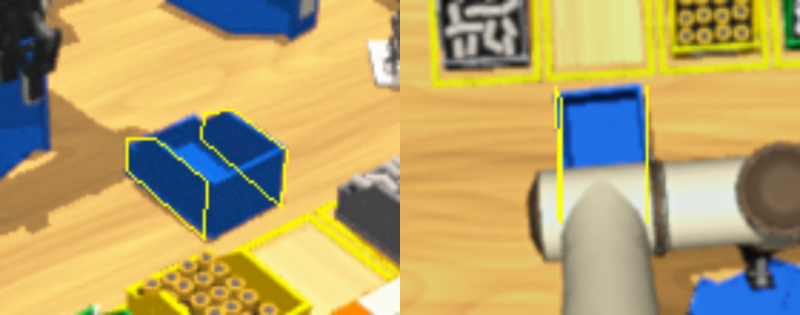

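```bash
python3 -c "
from h import *
go([378,27,180],-88)"
```

```text
t 13.75 pos [ 392.8 -131.6  146. ] toolx yaw -177.9 F [-1.2 -0.1 -0.3] w 42.6
xyz cm [ 0.89 15.91 -3.4 ] rot [ 1.000e-03 -1.000e-03 -1.569e+00]
```

{"fn": "apply_moves", "kwargs": {
  "steps": [
    {"hand": 0.5,"xyz": [0,1,-2],"delta_rot": [0,0,0]},
    {"hand": 0.5,"xyz": [0,3,-3.5],"delta_rot": [0,0,-0.1]},
    {"hand": 0.5,"xyz": [0,5.5,-3.5],"delta_rot": [0,0,-0.22]},
    {"hand": 0.5,"xyz": [0.5,8,-3.5],"delta_rot": [0,0,-0.34]},
    {"hand": 0.6,"xyz": [1,10.5,-3.5],"delta_rot": [0,0,-0.46]},
    {"hand": 0.75,"xyz": [1,13,-3.5],"delta_rot": [0,0,-0.58]},
    {"hand": 0.75,"xyz": [1,15,-3.5],"delta_rot": [0,0,-0.7]},
    {"hand": 0.75,"xyz": [1,16,-3.5],"delta_rot": [0,0,-0.82]},
    {"hand": 0.75,"xyz": [1,16,-3.5],"delta_rot": [0,0,-0.94]},
    {"hand": 0.75,"xyz": [1,16,-3.5],"delta_rot": [0,0,-1.06]},
    {"hand": 0.75,"xyz": [1,16,-3.5],"delta_rot": [0,0,-1.18]},
    {"hand": 0.75,"xyz": [1,16,-3.5],"delta_rot": [0,0,-1.3]}
  ]
}}

```text
clock: 14.75
position: [376.5, 28.2, 181.1]
ee_rot: [-0.622, 0.783, 0.0, -0.0]
contact_force: [0.1, 0.1, -0.7]
gripper_width: 63.7
```

```bash
python3 -c "
from h import *
go([378,27,90],-88);print(telemetry.read_state()['joints'])"
```

```text
t 14.75 pos [376.5  28.2 181.1] toolx yaw -103.0 F [ 0.1  0.1 -0.7] w 63.7
xyz cm [ 0.08 -0.17  9.11] rot [ 0.    -0.    -0.262]
[ 5.11610850e-01  2.98719764e-02 -6.59823115e-01 -4.85219900e-05
 -8.81613017e-01  8.32078473e-01]
```

{"fn": "apply_moves", "kwargs": {
  "steps": [
    {"hand": 0.75,"xyz": [0.1,0,1.5],"delta_rot": [0,0,-0.1]},
    {"hand": 0.75,"xyz": [0.1,0,3],"delta_rot": [0,0,-0.2]},
    {"hand": 0.75,"xyz": [0.1,0,5],"delta_rot": [0,0,-0.262]},
    {"hand": 0.75,"xyz": [0.1,0,6],"delta_rot": [0,0,-0.262]},
    {"hand": 0.75,"xyz": [0.1,0,6],"delta_rot": [0,0,-0.262]}
  ]
}}

```text
clock: 15.17
position: [374.9, 26.3, 119.3]
ee_rot: [0.717, -0.697, -0.001, 0.003]
contact_force: [-0.4, -0.4, 0.2]
gripper_width: 64.1
```

Run:
```python
from h import *
go([378,27,38],-88)
p=get_image('wrist');save(p,'w12');q=get_image('top');save(q,'t12')
for l in('bin','bin_rear'):print(l,[(np.round(d['xyz']),round(d['confidence'],2)) for d in nets.pinpoint(p,l)][:1])
```

```text
t 15.17 pos [374.9  26.3 119.3] toolx yaw -88.4 F [-0.4 -0.4  0.2] w 64.1
xyz cm [-0.08 -0.36  8.13] rot [ 0.005 -0.002 -0.007]
bin [(array([497.,  35.,  -3.]), 0.74)]
bin_rear []
```

View pics/w12.png

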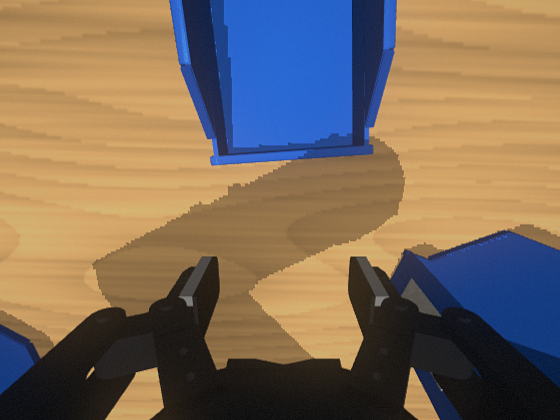

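View pics/t12.png

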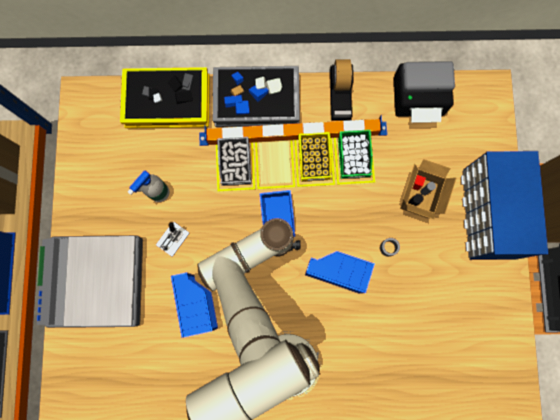

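{"fn": "apply_moves", "kwargs": {
  "steps": [
    {"hand": 0.75,"xyz": [0.1,0,2],"delta_rot": [0,0,-0.007]},
    {"hand": 0.75,"xyz": [0.2,0,4.5],"delta_rot": [0,0,-0.007]},
    {"hand": 0.75,"xyz": [0.2,0,6.5],"delta_rot": [0,0,-0.007]},
    {"hand": 0.75,"xyz": [0.2,0,7.7],"delta_rot": [0,0,-0.007]},
    {"hand": 0.75,"xyz": [0.2,0,8.1],"delta_rot": [0,0,-0.007]},
    {"hand": 0.75,"xyz": [0.2,-0.8,8.1],"delta_rot": [0,0,-0.007]},
    {"hand": 0.75,"xyz": [0.2,-1.6,8.1],"delta_rot": [0,0,-0.007]},
    {"hand": 0.75,"xyz": [0.2,-2.2,8.1],"delta_rot": [0,0,-0.007]},
    {"hand": 0.75,"xyz": [0.2,-2.6,8.1],"delta_rot": [0,0,-0.007]},
    {"hand": 0.75,"xyz": [0.2,-3.0,8.1],"delta_rot": [0,0,-0.007]},
    {"hand": 0.75,"xyz": [0.2,-3.4,8.1],"delta_rot": [0,0,-0.007]},
    {"hand": 0.75,"xyz": [0.2,-3.8,8.1],"delta_rot": [0,0,-0.007]}
  ]
}}

```text
clock: 16.37
position: [414.3, 25.8, 40.5]
ee_rot: [0.719, -0.695, -0.0, 0.0]
contact_force: [-2.1, 1.0, 1.9]
gripper_width: 63.7
```

Run:
```python
from h import *
go([450,27,38],-88)
p=get_image('wrist');save(p,'w13');q=get_image('scene')
cv2.imwrite('pics/s13c.png',np.hstack([cv2.resize(q['frame'][150:270,180:340],(400,300)),cv2.resize(p['frame'],(400,300))]))
```

```text
t 16.37 pos [414.3  25.8  40.5] toolx yaw -88.0 F [-2.1  1.   1.9] w 63.7
xyz cm [ 0.   -3.57  0.25] rot [0. 0. 0.]
```

View pics/s13c.png

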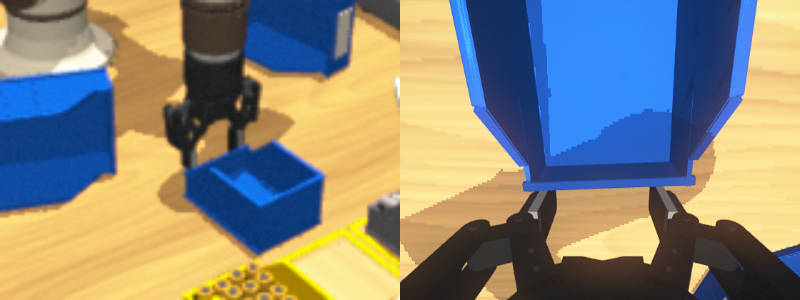

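{"fn": "apply_moves", "kwargs": {
  "steps": [
    {"hand": 0.75,"xyz": [0,-0.3,0],"delta_rot": [0,0,0]},
    {"hand": 0.75,"xyz": [0,-0.6,0],"delta_rot": [0,0,0]},
    {"hand": 0.75,"xyz": [0,-1.0,0],"delta_rot": [0,0,0]},
    {"hand": 0.75,"xyz": [0,-1.4,0],"delta_rot": [0,0,0]},
    {"hand": 0.75,"xyz": [0,-1.8,0],"delta_rot": [0,0,0]},
    {"hand": 0.75,"xyz": [0,-2.2,0],"delta_rot": [0,0,0]},
    {"hand": 0.75,"xyz": [0,-2.6,0],"delta_rot": [0,0,0]},
    {"hand": 0.75,"xyz": [0,-3.0,0],"delta_rot": [0,0,0]},
    {"hand": 0.75,"xyz": [0,-3.4,0],"delta_rot": [0,0,0]}
  ]
}}

```text
clock: 17.22
position: [448.7, 27.1, 40.3]
ee_rot: [0.719, -0.695, 0.0, -0.0]
contact_force: [-0.8, 0.4, 0.0]
gripper_width: 64.0
```

Run:
```python
from h import *
go([450,27,38],-88)
p=get_image('wrist');save(p,'w14');q=get_image('scene');r=get_image('top')
cv2.imwrite('pics/s14c.png',np.hstack([cv2.resize(q['frame'][150:300,200:400],(400,300)),cv2.resize(r['frame'][110:260,180:380],(400,300))]))
for z in(q,r,p):
  for l in('bin','bin_rear'):print(l,[(np.round(d['xyz']),round(d['confidence'],2)) for d in nets.pinpoint(z,l) if 450<d['xyz'][0]<670])
```

```text
t 17.22 pos [448.7  27.1  40.3] toolx yaw -88.0 F [-0.8  0.4  0. ] w 64.0
xyz cm [ 0.02 -0.13  0.23] rot [-0.  0.  0.]
bin [(array([538.,  28.,   2.]), 0.57)]
bin_rear [(array([611.,  29.,  -2.]), 0.77)]
bin [(array([536.,  26.,   6.]), 0.62)]
bin_rear [(array([609.,  31.,  -1.]), 0.67)]
bin [(array([536.,  31.,  -2.]), 0.84)]
bin_rear []
```

View pics/s14c.png

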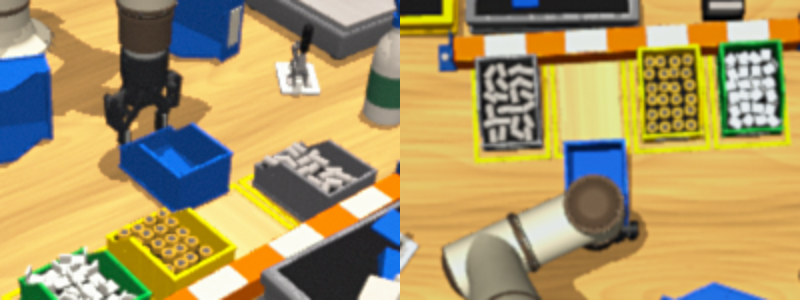

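View pics/w14.png

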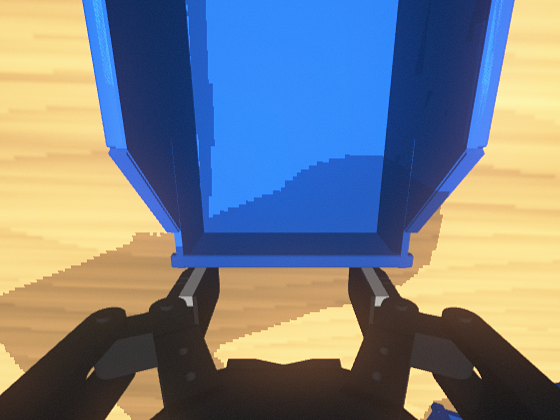

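The bin is now square to the tool and about 5 mm towards -y of the place centre. I'll drift it +y while pushing.

{"fn": "apply_moves", "kwargs": {
  "steps": [
    {"hand": 0.75,"xyz": [0,-0.4,0],"delta_rot": [0,0,0]},
    {"hand": 0.75,"xyz": [0,-0.9,0],"delta_rot": [0,0,0]},
    {"hand": 0.75,"xyz": [-0.1,-1.5,0],"delta_rot": [0,0,0]},
    {"hand": 0.75,"xyz": [-0.1,-2.1,0],"delta_rot": [0,0,0]},
    {"hand": 0.75,"xyz": [-0.2,-2.7,0],"delta_rot": [0,0,0]},
    {"hand": 0.75,"xyz": [-0.2,-3.3,0],"delta_rot": [0,0,0]},
    {"hand": 0.75,"xyz": [-0.3,-3.9,0],"delta_rot": [0,0,0]},
    {"hand": 0.75,"xyz": [-0.3,-4.5,0],"delta_rot": [0,0,0]},
    {"hand": 0.75,"xyz": [-0.4,-5.1,0],"delta_rot": [0,0,0]},
    {"hand": 0.75,"xyz": [-0.4,-5.7,0],"delta_rot": [0,0,0]},
    {"hand": 0.75,"xyz": [-0.4,-6.3,0],"delta_rot": [0,0,0]},
    {"hand": 0.75,"xyz": [-0.5,-6.9,0],"delta_rot": [0,0,0]}
  ]
}}

```text
clock: 18.67
position: [517.5, 34.5, 40.3]
ee_rot: [0.719, -0.695, -0.0, 0.0]
contact_force: [0.1, -0.2, -0.5]
gripper_width: 64.5
```

Run:
```python
from h import *
go([450,27,38],-88)
p=get_image('wrist');save(p,'w15');q=get_image('scene');r=get_image('top');save(r,'t15')
cv2.imwrite('pics/s15c.png',np.hstack([cv2.resize(q['frame'][150:300,200:400],(400,300)),cv2.resize(r['frame'][110:230,200:360],(400,300))]))
for z in(q,r,p):
  for l in('bin','bin_rear'):print(l,[(np.round(d['xyz']),round(d['confidence'],2)) for d in nets.pinpoint(z,l) if 550<d['xyz'][0]<770 and abs(d['xyz'][1]-35)<50])
```

```text
t 18.67 pos [517.5  34.5  40.3] toolx yaw -88.0 F [ 0.1 -0.2 -0.5] w 64.5
xyz cm [0.51 6.77 0.23] rot [ 0. -0.  0.]
bin [(array([604.,  36.,   1.]), 0.92)]
bin_rear [(array([677.,  36.,   0.]), 0.7)]
bin [(array([609.,  34.,   3.]), 0.67)]
bin_rear [(array([680.,  44.,   1.]), 0.92)]
bin [(array([606.,  37.,  -5.]), 0.81)]
bin_rear []
```

View pics/s15c.png

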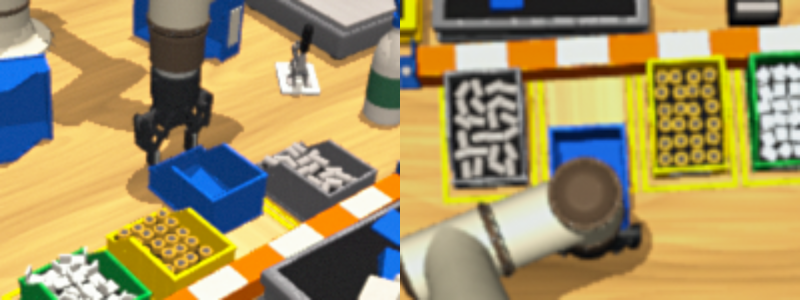

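View pics/w15.png

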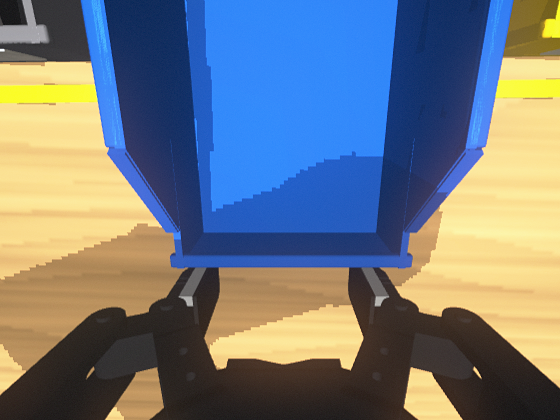

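```bash
cat >> h.py <<'E'
def railfit(p,z=55):
    h=cv2.cvtColor(p['frame'],cv2.COLOR_BGR2HSV);m=(h[...,0]>5)&(h[...,0]<15)&(h[...,1]>200)&(h[...,2]>150)
    m[:, :205]=0;m[:,385:]=0;m[:105]=0;m[150:]=0
    pts=[(c,np.where(m[:,c])[0].max()+.5) for c in range(205,385) if m[:,c].sum()>4]
    pts=np.array(pts,float);W=unproj(p,pts,z)
    k=np.ones(len(W),bool)
    for _ in range(6):
        a=np.polyfit(W[k,1],W[k,0],1);r=W[:,0]-np.polyval(a,W[:,1]);k=np.abs(r)<3
    print('rail: x=%.1f at y=38, yaw %.2f deg, n=%d rms %.1f'%(np.polyval(a,38),-np.degrees(np.arctan(a[0])),k.sum(),r[k].std()))
def unproj(p,uv,z):
    uv=np.atleast_2d(uv);d=np.c_[(uv[:,0]-p['cx'])/p['fx'],(uv[:,1]-p['cy'])/p['fy'],np.ones(len(uv))]
    d=R.from_quat(p['orientation']).apply(d);o=np.array(p['origin']);return o+d*((z-o[2])/d[:,2])[:,None]
E
python3 - <<'E'
from h import *
p=get_image('top');railfit(p)
w=get_image('wrist')
h=cv2.cvtColor(w['frame'],cv2.COLOR_BGR2HSV);m=(h[...,0]>25)&(h[...,0]<33)&(h[...,1]>220)
P=[]
for c in list(range(5,80,5))+list(range(515,560,5)):
    r=np.where(m[70:120,c])[0]
    if len(r): P.append((c,r.max()+70.5))
W=unproj(w,P,0);a=np.polyfit(W[:,1],W[:,0],1);print(len(P),'tape yaw',-np.degrees(np.arctan(a[0])), 'x at y38',np.polyval(a,38))
E
```

```text
rail: x=432.0 at y=38, yaw -54.59 deg, n=1 rms 0.0
2 tape yaw -63.48871457439787 x at y38 337.9717903745266h.py:54: RankWarning: Polyfit may be poorly conditioned
  a=np.polyfit(W[k,1],W[k,0],1);r=W[:,0]-np.polyval(a,W[:,1]);k=np.abs(r)<3
h.py:54: RankWarning: Polyfit may be poorly conditioned
  a=np.polyfit(W[k,1],W[k,0],1);r=W[:,0]-np.polyval(a,W[:,1]);k=np.abs(r)<3
h.py:54: RankWarning: Polyfit may be poorly conditioned
  a=np.polyfit(W[k,1],W[k,0],1);r=W[:,0]-np.polyval(a,W[:,1]);k=np.abs(r)<3
h.py:54: RankWarning: Polyfit may be poorly conditioned
  a=np.polyfit(W[k,1],W[k,0],1);r=W[:,0]-np.polyval(a,W[:,1]);k=np.abs(r)<3
h.py:54: RankWarning: Polyfit may be poorly conditioned
  a=np.polyfit(W[k,1],W[k,0],1);r=W[:,0]-np.polyval(a,W[:,1]);k=np.abs(r)<3
h.py:54: RankWarning: Polyfit may be poorly conditioned
  a=np.polyfit(W[k,1],W[k,0],1);r=W[:,0]-np.polyval(a,W[:,1]);k=np.abs(r)<3
```

Run:
```python
import cv2,numpy as np
t=cv2.imread('pics/t15.png');h=cv2.cvtColor(t,cv2.COLOR_BGR2HSV)
for c in (215,275,330,335):
    print(c,[tuple(int(v) for v in h[r,c]) for r in range(118,146,3)])
w=cv2.cvtColor(cv2.imread('pics/w15.png'),cv2.COLOR_BGR2HSV)
print([tuple(int(v) for v in w[r,30]) for r in range(76,112,4)])
```

```text
215 [(0, 2, 140), (100, 12, 63), (17, 14, 131), (19, 154, 210), (17, 255, 231), (17, 255, 231), (17, 255, 231), (19, 255, 225), (9, 255, 81), (24, 189, 219)]
275 [(0, 0, 173), (150, 7, 37), (39, 14, 124), (60, 4, 233), (68, 4, 233), (72, 5, 235), (14, 161, 154), (10, 255, 83), (26, 112, 228), (27, 104, 229)]
330 [(18, 156, 182), (18, 182, 228), (17, 255, 231), (17, 255, 230), (17, 255, 231), (18, 255, 160), (25, 255, 124), (31, 255, 230), (31, 255, 222), (28, 255, 228)]
335 [(114, 116, 11), (17, 213, 220), (17, 255, 231), (17, 255, 231), (17, 255, 231), (16, 255, 148), (10, 255, 82), (30, 235, 239), (31, 249, 235), (31, 255, 229)]
[(22, 107, 251), (21, 112, 247), (20, 107, 247), (30, 212, 252), (30, 209, 252), (30, 212, 252), (30, 215, 252), (19, 114, 245), (22, 107, 251)]
```

```bash
sed -i 's/m=(h\[...,0\]>5)&(h\[...,0\]<15)&(h\[...,1\]>200)&(h\[...,2\]>150)/m=(h[...,0]>14)\&(h[...,0]<20)\&(h[...,1]>240)\&(h[...,2]>190)/' h.py
python3 - <<'E'
from h import *
p=get_image('top');railfit(p)
w=get_image('wrist')
h=cv2.cvtColor(w['frame'],cv2.COLOR_BGR2HSV);m=(h[...,0]>27)&(h[...,0]<33)&(h[...,1]>180)
P=[]
for c in list(range(5,80,5))+list(range(515,560,5)):
    r=np.where(m[70:120,c])[0]
    if len(r): P.append((c,r.max()+70.5))
W=unproj(w,P,0);a=np.polyfit(W[:,1],W[:,0],1);print(len(P),'tape yaw',-np.degrees(np.arctan(a[0])), 'x at y38',np.polyval(a,38))
E
```

```text
rail: x=767.1 at y=38, yaw 2.58 deg, n=54 rms 1.4
24 tape yaw 2.570179152012476 x at y38 598.9924389082039
```

Both measurements give a rail yaw of 2.6°, so I'll trim the tool by 0.6° and push on to just short of the rail.

{"fn": "apply_moves", "kwargs": {
  "steps": [
    {"hand": 0.75,"xyz": [0,-0.4,0],"delta_rot": [0,0,-0.002]},
    {"hand": 0.75,"xyz": [0,-0.9,0],"delta_rot": [0,0,-0.004]},
    {"hand": 0.75,"xyz": [0,-1.5,0],"delta_rot": [0,0,-0.006]},
    {"hand": 0.75,"xyz": [0,-2.1,0],"delta_rot": [0,0,-0.008]},
    {"hand": 0.75,"xyz": [0,-2.8,0],"delta_rot": [0,0,-0.01]},
    {"hand": 0.75,"xyz": [0,-3.5,0],"delta_rot": [0,0,-0.01]},
    {"hand": 0.75,"xyz": [0,-4.2,0],"delta_rot": [0,0,-0.01]},
    {"hand": 0.75,"xyz": [0,-4.9,0],"delta_rot": [0,0,-0.01]},
    {"hand": 0.75,"xyz": [0,-5.6,0],"delta_rot": [0,0,-0.01]},
    {"hand": 0.75,"xyz": [0,-6.3,0],"delta_rot": [0,0,-0.01]},
    {"hand": 0.75,"xyz": [0,-6.9,0],"delta_rot": [0,0,-0.01]},
    {"hand": 0.75,"xyz": [0,-7.4,0],"delta_rot": [0,0,-0.01]}
  ]
}}

```text
clock: 20.32
position: [591.7, 37.2, 40.2]
ee_rot: [0.723, -0.691, 0.0, -0.0]
contact_force: [-0.6, -0.2, 1.7]
gripper_width: 63.9
```

Run:
```python
from h import *
go([450,27,38],-87.4)
p=get_image('wrist');save(p,'w16');q=get_image('scene');r=get_image('top');save(r,'t16')
cv2.imwrite('pics/s16c.png',np.hstack([cv2.resize(q['frame'][150:300,200:400],(400,300)),cv2.resize(r['frame'][110:230,200:360],(400,300))]))
for z in(q,r,p):
  for l in('bin','bin_rear'):print(l,[(np.round(d['xyz']),round(d['confidence'],2)) for d in nets.pinpoint(z,l) if 550<d['xyz'][0]<790 and abs(d['xyz'][1]-35)<50])
```

```text
t 20.32 pos [591.7  37.2  40.2] toolx yaw -87.4 F [-0.6 -0.2  1.7] w 63.9
xyz cm [ 0.38 14.2   0.22] rot [-0.  0. -0.]
bin [(array([681.,  41.,  -1.]), 0.92)]
bin_rear [(array([748.,  42.,  -0.]), 0.67)]
bin [(array([680.,  40.,   6.]), 0.55)]
bin_rear [(array([755.,  48.,   2.]), 0.62)]
bin [(array([680.,  41.,  -4.]), 0.79)]
bin_rear [(array([682., -14.,   5.]), 0.22)]
```

View pics/s16c.png

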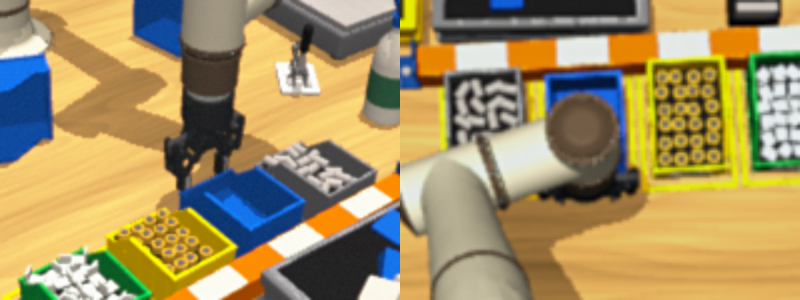

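View pics/w16.png

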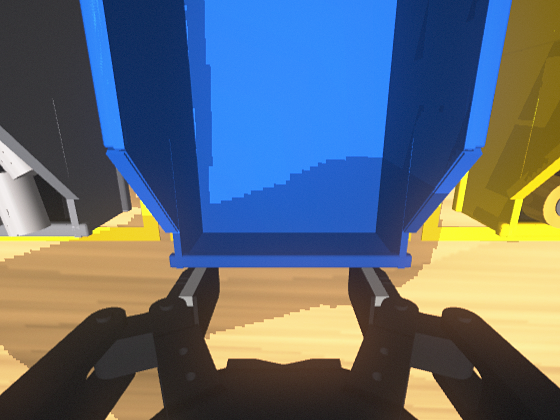

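Run:
```python
from h import *
w=get_image('wrist');t=get_image('top');save(t,'t17')
cv2.imwrite('pics/t17z.png',cv2.resize(t['frame'][118:198,210:360],(800,427),interpolation=cv2.INTER_CUBIC))
cv2.imwrite('pics/w17z.png',cv2.resize(w['frame'][200:280,:],(800,114*1),interpolation=cv2.INTER_AREA))
print(w['cx'],w['cy'],np.round(w['origin'],1))
for uv in [(172,256),(410,256),(90,225),(458,225)]: print(uv,np.round(unproj(w,uv,40)[0],1))
```

```text
283.37211408298367 208.87246798299242 [665.6  40.  160.2]
(172, 256) [605.6  84.7  40. ]
(410, 256) [610.2 -16.6  40. ]
(90, 225) [618.2 117.7  40. ]
(458, 225) [625.  -34.1  40. ]
```

View pics/t17z.png

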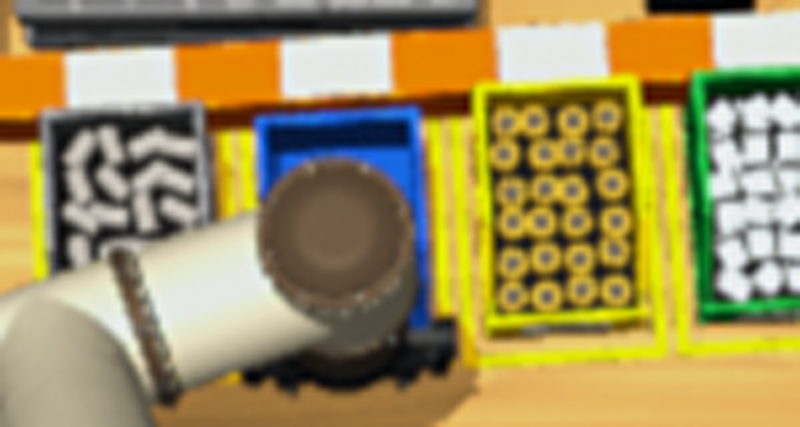

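Top view shows gaps of 50 and 49 px either side of the blue rear rim, so it's centred. I'll creep the last 12 mm or so.

{"fn": "apply_moves", "kwargs": {
  "steps": [
    {"hand": 0.75,"xyz": [0,-0.2,0],"delta_rot": [0,0,0]},
    {"hand": 0.75,"xyz": [0,-0.4,0],"delta_rot": [0,0,0]},
    {"hand": 0.75,"xyz": [0,-0.6,0],"delta_rot": [0,0,0]},
    {"hand": 0.75,"xyz": [0,-0.7,0],"delta_rot": [0,0,0]},
    {"hand": 0.75,"xyz": [0,-0.8,0],"delta_rot": [0,0,0]},
    {"hand": 0.75,"xyz": [0,-0.9,0],"delta_rot": [0,0,0]},
    {"hand": 0.75,"xyz": [0,-1.0,0],"delta_rot": [0,0,0]},
    {"hand": 0.75,"xyz": [0,-1.05,0],"delta_rot": [0,0,0]},
    {"hand": 0.75,"xyz": [0,-1.1,0],"delta_rot": [0,0,0]}
  ]
}}

```text
clock: 21.62
position: [602.0, 37.6, 40.3]
ee_rot: [0.723, -0.691, -0.0, 0.0]
contact_force: [-1.0, -0.9, 0.5]
gripper_width: 63.9
```

{"fn": "apply_moves", "kwargs": {
  "steps": [
    {"hand": 0.75,"xyz": [0,-0.05,0],"delta_rot": [0,0,0]},
    {"hand": 0.75,"xyz": [0,-0.1,0],"delta_rot": [0,0,0]}
  ]
}}

```text
clock: 21.78
position: [603.0, 37.7, 40.2]
ee_rot: [0.723, -0.691, 0.0, -0.0]
contact_force: [-0.2, 0.8, -0.3]
gripper_width: 63.9
```

{"fn": "apply_moves", "kwargs": {
  "steps": [
    {"hand": 0.75,"xyz": [0,-0.05,0],"delta_rot": [0,0,0]},
    {"hand": 0.75,"xyz": [0,-0.1,0],"delta_rot": [0,0,0]}
  ]
}}

```text
clock: 21.95
position: [604.0, 37.8, 40.3]
ee_rot: [0.723, -0.691, 0.0, -0.0]
contact_force: [-0.6, -0.1, -0.9]
gripper_width: 64.1
```

{"fn": "apply_moves", "kwargs": {
  "steps": [
    {"hand": 0.75,"xyz": [0,-0.05,0],"delta_rot": [0,0,0]},
    {"hand": 0.75,"xyz": [0,-0.1,0],"delta_rot": [0,0,0]}
  ]
}}

```text
clock: 22.12
position: [605.0, 37.8, 40.3]
ee_rot: [0.723, -0.691, 0.0, -0.0]
contact_force: [-0.9, -0.1, -0.1]
gripper_width: 64.3
```

{"fn": "apply_moves", "kwargs": {
  "steps": [
    {"hand": 0.75,"xyz": [0,-0.05,0],"delta_rot": [0,0,0]},
    {"hand": 0.75,"xyz": [0,-0.1,0],"delta_rot": [0,0,0]}
  ]
}}

```text
clock: 22.28
position: [606.0, 37.8, 40.3]
ee_rot: [0.723, -0.691, -0.0, -0.0]
contact_force: [-0.1, -0.0, 0.0]
gripper_width: 64.2
```

Run:
```python
from h import *
r=get_image('top');q=get_image('scene')
a=cv2.resize(r['frame'][118:178,230:330],(500,300),interpolation=cv2.INTER_CUBIC)
b=cv2.resize(q['frame'][200:290,250:350],(300,300)*1,interpolation=cv2.INTER_CUBIC)
cv2.imwrite('pics/s18.png',np.hstack([a,b]))
```

```text
(no output)
```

View pics/s18.png

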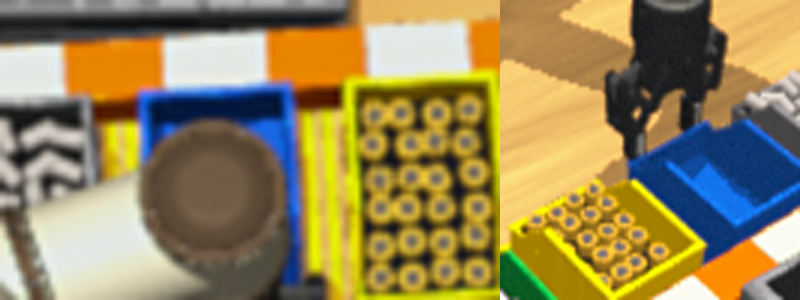

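{"fn": "apply_moves", "kwargs": {
  "steps": [
    {"hand": 0.75,"xyz": [0,-0.05,0],"delta_rot": [0,0,0]},
    {"hand": 0.75,"xyz": [0,-0.1,0],"delta_rot": [0,0,0]}
  ]
}}

```text
clock: 22.55
position: [606.9, 37.8, 40.3]
ee_rot: [0.723, -0.691, -0.0, 0.0]
contact_force: [-1.4, 0.3, 0.1]
gripper_width: 63.9
```

{"fn": "apply_moves", "kwargs": {
  "steps": [
    {"hand": 0.75,"xyz": [0,-0.05,0],"delta_rot": [0,0,0]},
    {"hand": 0.75,"xyz": [0,-0.1,0],"delta_rot": [0,0,0]}
  ]
}}

```text
clock: 22.72
position: [607.9, 37.9, 40.4]
ee_rot: [0.723, -0.691, -0.0, 0.0]
contact_force: [-0.2, 0.2, 0.4]
gripper_width: 64.5
```

{"fn": "apply_moves", "kwargs": {
  "steps": [
    {"hand": 0.75,"xyz": [0,-0.05,0],"delta_rot": [0,0,0]},
    {"hand": 0.75,"xyz": [0,-0.1,0],"delta_rot": [0,0,0]}
  ]
}}

```text
clock: 22.88
position: [608.1, 37.9, 40.3]
ee_rot: [0.723, -0.691, -0.001, 0.001]
contact_force: [-4.8, 1.6, 2.5]
gripper_width: 64.4
```

The force rose to 4.8 N and motion stopped, so the bin is seated against the rail. I'll retreat and check.

{"fn": "apply_moves", "kwargs": {
  "steps": [
    {"hand": 0.75,"xyz": [0,0.3,0],"delta_rot": [0,0,0]},
    {"hand": 0.75,"xyz": [0,1.2,0],"delta_rot": [0,0,0]},
    {"hand": 0.75,"xyz": [0,3,0],"delta_rot": [0,0,0]},
    {"hand": 0.75,"xyz": [0,6,-0.5],"delta_rot": [0,0,0]},
    {"hand": 0.75,"xyz": [0,9,-3],"delta_rot": [0,0,0]},
    {"hand": 0.75,"xyz": [0,12,-5],"delta_rot": [0,0,0]},
    {"hand": 0.75,"xyz": [0,15,-7],"delta_rot": [0,0,0]},
    {"hand": 0.75,"xyz": [0,17,-8],"delta_rot": [0,0,0]},
    {"hand": 0.75,"xyz": [0,17,-8],"delta_rot": [0,0,0]},
    {"hand": 0.75,"xyz": [0,17,-8],"delta_rot": [0,0,0]}
  ]
}}

```text
clock: 23.72
position: [438.8, 30.4, 121.4]
ee_rot: [0.723, -0.691, 0.001, -0.002]
contact_force: [1.5, 0.7, 0.1]
gripper_width: 63.8
```

Run:
```python
from h import *
go([450,27,38],-87.4)
r=get_image('top');q=get_image('scene');w=get_image('wrist');railfit(r)
save(r,'t19');save(q,'s19');save(w,'w19')
a=cv2.resize(r['frame'][118:198,215:365],(800,427),interpolation=cv2.INTER_CUBIC);cv2.imwrite('pics/t19z.png',a)
for z in(q,r,w):
  for l in('bin','bin_rear'):print(l,[(np.round(d['xyz']),round(d['confidence'],2)) for d in nets.pinpoint(z,l) if 550<d['xyz'][0]<790 and abs(d['xyz'][1]-35)<50])
```

```text
t 23.72 pos [438.8  30.4 121.4] toolx yaw -87.4 F [1.5 0.7 0.1] w 63.8
xyz cm [ 0.4  -1.08  8.35] rot [-0.003  0.001  0.001]
rail: x=771.3 at y=38, yaw 2.50 deg, n=29 rms 2.0
bin [(array([694.,  40.,   1.]), 0.84)]
bin_rear []
bin [(array([692.,  42.,   5.]), 0.57)]
bin_rear [(array([767.,  42.,   3.]), 0.69)]
bin []
bin_rear []
```

View pics/t19z.png

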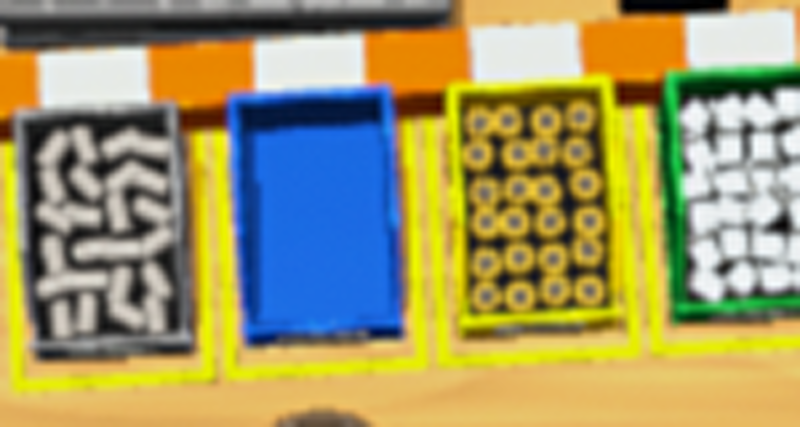

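View pics/w19.png

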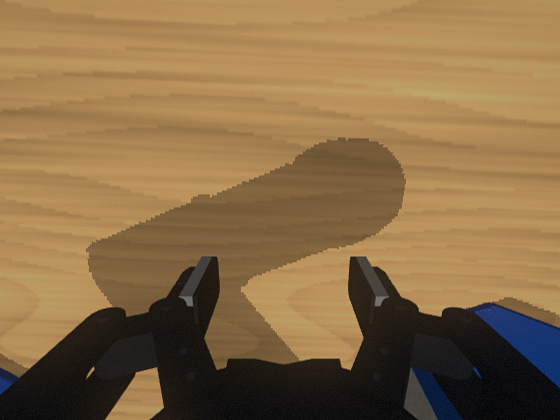

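View pics/s19.png

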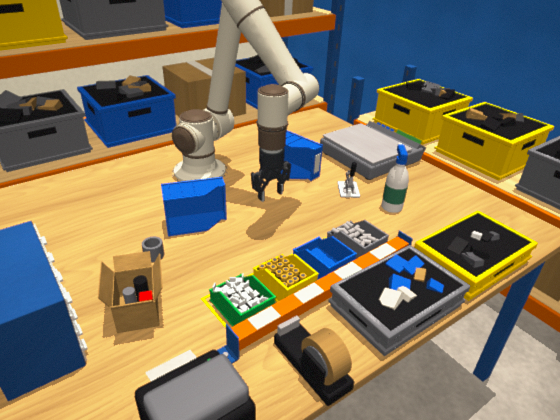

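```bash
python3 -c "
from h import *
print(workorder.job_done())"
```

```text
the job is handed in; nothing more can be done
None
```

The blue bin is back on its base, centred in the gap and fully back against the orange rail. I handed the job in at about 24 s of the 69 s allowed.

I tipped it by pushing on the upper rim along its arc, with contact forces of about 1 N. I then slid it sideways low on its side wall, and pushed it in from the front with two fingers. I stopped when motion ceased at about 5 N against the rail, then backed off clear.

**Final checks, all from the camera pictures:**
- **Position:** the side gaps are about equal (50 and 52 px in the enlarged top view). The rear rim stands about 2.5 mm deeper than its neighbours' rears, which stand 2 mm off the rail, so it is touching the rail.
- **Squareness:** the rear rim slopes 2.8° in the top view, against a rail yaw of about 2.5–2.6°.
- **Other things:** the filled bins, clamp, sprayer, carton and coupling look unmoved.

**Readings that disagreed or went wrong:**
- **First sideways push:** the gripper brushed the bin's upper rim at about 5 N. I raised the hand 12 mm and carried on.
- **Bin outline fit:** my fit gave yaw values that disagreed between cameras, so I relied on the networks and direct pixel checks instead.
- **Wrist picture:** one reading suggested the bin was a few millimetres off centre. I judged my chosen pixels unreliable because they put the neighbouring bins too close together, and trusted the top view.
- **Rail face position:** my last fit gave 771 mm, and an earlier one gave 767 mm.

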